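# Return the hardener bottle and ease the sprung lid of its chest shut

## Robot

A 6-joint arm with a two-finger parallel gripper is mounted at the origin on the work surface; the furniture and walls round the work are solid. World frame = base frame: x ahead of the robot, y to its left, z up, the work surface at z = 0. Lengths are in mm, angles in rad, forces in N, time in s.
With the tool pointing down it reaches from about 300 to 750 mm from the base axis. Payload 8.5 kg.
Tool frame: the origin (TCP) lies at the very end of the fingers, on their centre line; the grasp point (between the pads) lies 19 mm behind it; z points along the fingers, y is the line along which they close (so a half turn about z gives the same grasp; the last joint's range is limited). The gripper opens to 88 mm and grips with 3 to 60 N. Pads are 18 mm wide; open, the fingers measure 123 mm over their backs; the gripper's body (75 mm by 187 mm) begins 45 mm behind the grasp point.
Start: joints at [0.948, 0.381, 1.297, -0, 1.464, -0.215], TCP at [218.115, 504.883, 238.748] pointing down, gripper open.
Joint ranges: [-3.11, 3.11], [-0.89, 2.33], [0.22, 2.48], [-1.42, 4.56], [0.17, 2.85], [-2.88, 2.88]. Speed limits (rad/s): [2.39, 2.39, 3.14, 3.14, 3.14, 3.14].

## Interface

Orientations are given as a unit quaternion [x, y, z, w].
In Python, from workcell import get_obs, camera, get_calibration, sign_off, find_in, outline_of, landmark_of gives the robot as it stands. The module is installed in compiled form; this text tells all that it offers.
- The arm moves only by the shell command python3 -m pendant 'ROWS' [OPENING]. ROWS is JSON, a list of rows, each a list of 4 numbers: the shift along the tool's x, y, z in m, then the turn about the tool's z in units of 5 degrees (1.0 is 5 degrees). In form: [[x, y, z, roll], ...]. A call has 1 to 10 rows; each row is the pose to reach, as a shift and turn from the pose commanded when the call began, along the tool's axes at that moment; what a row does not reach only later rows make up. A row lasts 1/12 s, in which the tool goes at most 41.7 mm and 7.16 degrees, less where a joint would pass 70% of its speed; a pose out of reach is approached as far as the arm can. A call with a gripper value outside its range is refused whole. OPENING is the opening, from 0 (shut) to 1 (fully open), set as the call begins (- or left out, the last holds). The fingers move at their own pace and stop on an object; the grip force is fixed at half the most. Time passes only in rows, so rows that repeat a pose let the fingers close. It gives the time, the measured TCP pose, the force, the opening and the grip force at its end, in the units of the state.
- get_obs(): the state, without advancing time (a new reading comes with each control period).
- camera(name): name is "scene" or "top" or "wrist"; returns (picture, depth): 384x512x3 uint8, red, green, blue; 384x512 float32, mm along the optical axis (not along the pixel's ray), 0 where there is no reading.
- get_calibration(name): a dict with "vertical_fov" (degrees; the focal length in pixels is half the picture's height over the tangent of half this angle, whatever the lens; pixels are square), "cx", "cy" (the principal point, pixels), "dist" ([k1, k2, p1, p2, k3] as OpenCV has them; the pictures are not rectified), "rvec" (rotation vector, rad) and "tvec" (3), from world to camera coordinates, as OpenCV has them; the wrist camera has in their place "hand_eye" (4x4, takes a point from camera to tool coordinates, whose origin is the TCP and whose axes are the flange's). Camera axes: x right, y down, z forward; pixel columns grow to the right and rows downward; lengths in mm; the calibration is good to about 2 mm. A picture is of the moment at which its call begins: read the wrist's pose just before it. get_calibration takes no time and is no camera call.
- sign_off(): hands the job in; it is judged then, once.
Trained networks look in the newest picture that a camera, given by its name, has taken for a name from the list of things; names that differ only in an ending like _2 or _b are one class to them, and where a whole thing is asked for, a point or a joint stands for the part that bears it (a point fixed in the world has none). Each returns a list of dicts, best first, with "confidence" (0 to 1); they miss things now and then, are a little off and sometimes report something else, mostly with a low value. They report only what shows in the picture. A call takes as long as a camera call. They do not tell look-alikes from the thing itself.
- find_in(camera, name): "xyz" ([x, y, z] in mm, in world coordinates, good to about 4 mm: the middle of the surface that is visible of it).
- outline_of(camera, name): "mask" (384x512 bool, what is visible of it).
- landmark_of(camera, name): "xyz" ([x, y, z] in mm, in world coordinates, good to about 4 mm: a listed point, or the origin of a listed thing).
The state is a dict: "clock": time; "qpos": joint angles; "joint_vel": joint speeds; "joint_efforts": joint torques, N m; "eef_pos": TCP position; "orientation": TCP orientation; "wrist_force": force on the tool from outside, world axes, zero at the start; "torque": the same for the moment, N m; "gripper_width": finger opening in mm; "gripper_force": force on a finger pad.
Only numpy, scipy, OpenCV 4.12 (cv2) and the standard library are available. Lean on these libraries where they do the work, as an engineer would, in place of code of your own. Each camera call takes 0.05 s, during which the arm holds its last target. There are 200 camera calls.

## Task

Put the small hardener bottle that is out on the bench back into its chest: stand it upright in the empty cell of the front row, set down rather than dropped, without knocking over the bottles stored there. Then close the chest by its black grip; the hinge spring slams the lid once it tips forward, so hold it and ease it down all the way until it is fully shut, and let go.

Things in the scene. Friction and masses are not known exactly. Their poses are not given: they have to be found in the camera images.
- hardener: hardener bottle out on the bench, amber, paper label, 102 mm tall, about 70 g. Body 32 mm in diameter to about 55 mm above its foot, then a shoulder; black screw collar 24 mm in diameter from 62 to 77 mm (best grasp: it stays above the cell boards); 13 mm black dropper bulb above. Origin: centre of its underside, z up; it stands on the bench.
- spare_1: bottle like hardener (32 mm body, 102 mm tall) standing in a cell of the chest; origin: centre of its underside, z up. May slide within its cell, must not be knocked over. In the front row: it fills cell_left or cell_right, the other one is the empty cell.
- spare_2: bottle like hardener (32 mm body, 102 mm tall) standing in a cell of the chest; origin: centre of its underside, z up. May slide within its cell, must not be knocked over. In the back row.
- spare_3: bottle like hardener (32 mm body, 102 mm tall) standing in a cell of the chest; origin: centre of its underside, z up. May slide within its cell, must not be knocked over. In the back row.
- chest: grey sheet-steel chest fixed to the bench. Origin: centre of its underside, z up; front = its -x (faces the robot), left = +y. Base 138 (x) by 156 mm (y), 4 mm walls with top at z = 40 mm. Inside, a plywood egg-crate: 2 by 2 cells of 54 (x) by 66 mm (y), boards 4 mm thick, top at z = 32 mm; cell centres x = -24 (front row) and +34 mm, y = -35 and +35 mm. The open lid stands wholly behind the hinge line.
- cell_left (a point): floor centre of the front-row cell on the chest's left, at (-24, +35, 6) mm in the chest's frame; axes as the chest's. The bottle in the next cell is 70 mm away: there is room beside it to open fingers to about 50 mm along the chest's y.
- cell_right (a point): floor centre of the front-row cell on the chest's right, at (-24, -35, 6) mm in the chest's frame; axes as the chest's. The bottle in the next cell is 70 mm away: there is room beside it to open fingers to about 50 mm along the chest's y.
- lid_hinge (a point): middle of the lid's hinge axis, which runs along the chest's y, at (75, 0, 42) mm in the chest's frame, at the back edge. The lid is a shell 138 x 156 x 76 mm.
- lid_grip (a point): centre of the lid's grip: black barrel 22 mm in diameter, 40 mm long, parallel to the hinge (chest's y), on a stem 34 mm out from the lid's front face. Lid up: on top, about 218 mm above the bench; lid shut: in front, 62 mm above it. Pinch it from above across its flat ends (fingers close along the chest's y) at any lid angle; it can turn about its own axis between the fingers.
- lid (a joint): lid angle, rad: 0 shut, 1.66 open on its stop (the start). Lid 0.6 kg, coil spring on the hinge. Above about 1.4 the leaning lid stays open; below, spring and weight drive it shut, up to about 0.65 N m (3.6 N at the grip); left alone it slams at over 4 rad/s. At angle a the grip is (-178 cos a + 20 sin a, 0, 178 sin a + 20 cos a) mm from the hinge in the chest's axes.
Mind the look-alikes: they are no part of the job. What is shaped like the hardener but green is not meant.

How it is judged:
By the outcome, as a careful person would: the job done as asked, in the order asked, and still so for the second after the job is handed in, with the robot touching nothing.
It also fails if it takes over 54 s, if anything falls off the work surface, if the arm or the gripper's body presses on something with over 40 N, if the wrist force passes 120 N, or if a joint passes its speed limit or range.

## Working session

There is one attempt and no reset: what is moved stays moved. The work goes in short steps, Python scripts to look and compute and a shell command to move; the robot and the scene stay as the last step left them, time stands still between calls to the robot, and variables do not carry over. Pictures are saved under pics/ and viewed, at most 11 in all, crops included, and the job is handed in when it is done.

```bash
mkdir -p pics; python3 - <<'E'
from workcell import *
import cv2,numpy as np
o=get_obs();print({k:np.round(v,3) for k,v in o.items()})
for c in("scene","top"):
    p,d=camera(c);cv2.imwrite(f"pics/{c}0.png",p[...,::-1])
    for n in("hardener","spare_1","chest","cell_left","cell_right","lid_hinge","lid_grip"):
        print(c,n,[(np.round(r["xyz"]),round(r["confidence"],2)) for r in landmark_of(c,n)][:5])
E
```

```text
{'clock': np.float64(0.0), 'qpos': array([ 0.948,  0.381,  1.298, -0.   ,  1.464, -0.215]), 'joint_vel': array([ 0.   ,  0.001,  0.002,  0.002,  0.001, -0.001]), 'joint_efforts': array([ 1.0000e-03, -4.3793e+01, -2.2455e+01,  7.1000e-02,  3.5000e-02,
       -0.0000e+00]), 'eef_pos': array([217.967, 504.675, 238.142]), 'orientation': array([ 0.202,  0.979, -0.001, -0.   ]), 'wrist_force': array([ 0.1  , -0.645, -0.461]), 'torque': array([ 0.032, -0.018, -0.041]), 'gripper_force': np.float64(0.0), 'gripper_width': np.float64(88.117)}
scene hardener [(array([ 423., -194.,   -0.]), 0.65)]
scene spare_1 [(array([579., 178.,   7.]), 0.82), (array([551.,  95.,   9.]), 0.72), (array([610., 115.,   7.]), 0.69)]
scene chest [(array([564., 134.,  -0.]), 0.97)]
scene cell_left [(array([529., 152.,   6.]), 0.63)]
scene cell_right [(array([557.,  91.,   8.]), 0.8)]
scene lid_hinge [(array([629., 166.,  42.]), 0.75), (array([665., 181., 217.]), 0.23)]
scene lid_grip [(array([666., 180., 215.]), 0.86)]
top hardener [(array([ 425., -192.,    5.]), 0.71), (array([ 417., -120.,   -2.]), 0.49)]
top spare_1 [(array([583., 180.,   3.]), 0.66), (array([613., 117.,   6.]), 0.52), (array([558.,  96.,   6.]), 0.45)]
top chest [(array([560., 137.,   0.]), 0.71)]
top cell_left [(array([527., 159.,   6.]), 0.85), (array([ 416., -118.,   -2.]), 0.61)]
top cell_right [(array([554.,  93.,   6.]), 0.74)]
top lid_hinge [(array([628., 162.,  45.]), 0.84)]
top lid_grip [(array([661., 181., 215.]), 0.58)]
```

View pics/scene0.png

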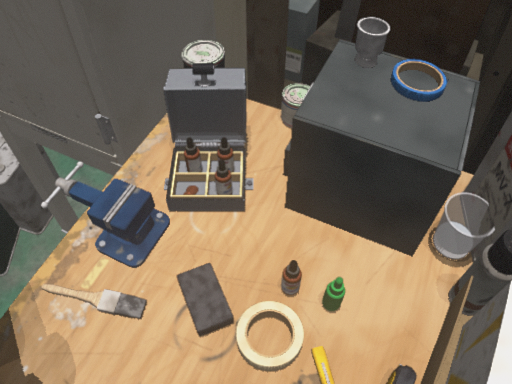

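View pics/top0.png

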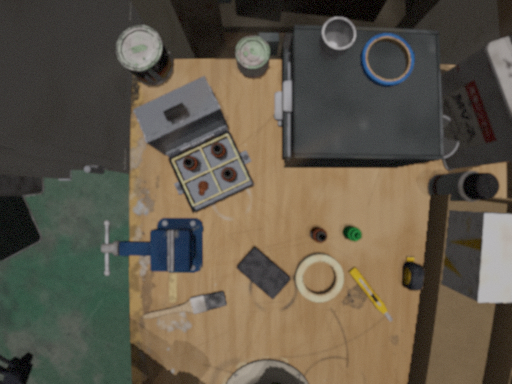

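The scene shows the amber bottle at (291,278) and the green look-alike at (335,293); in the top view they are at (318,234) and (353,232). The open chest is at (207,185) in the scene view. Its front-left cell has only a flat brown spot in it at (190,190). I'll check which candidate is amber and what the spot is.

```bash
cat > h.py <<'E'
from workcell import *
import cv2,numpy as np
from scipy.spatial.transform import Rotation as R
def K(c):
    f=192/np.tan(np.radians(c["vertical_fov"])/2)
    return np.array([[f,0,c["cx"]],[0,f,c["cy"]],[0,0,1.]])
def ext(name,obs=None):
    c=get_calibration(name)
    if "rvec" in c: return c,cv2.Rodrigues(np.array(c["rvec"],float))[0],np.array(c["tvec"],float).ravel()
    H=np.array(c["hand_eye"]);T=np.eye(4);T[:3,:3]=R.from_quat(obs["orientation"]).as_matrix();T[:3,3]=obs["eef_pos"]
    M=np.linalg.inv(T@H);return c,M[:3,:3],M[:3,3]
def proj(name,P,obs=None):
    c,r,t=ext(name,obs);return cv2.projectPoints(np.array(P,float).reshape(-1,1,3),cv2.Rodrigues(r)[0],t,K(c),np.array(c["dist"],float))[0][:,0]
def cloud(name,d,obs=None):
    c,r,t=ext(name,obs);h,w=d.shape
    uv=np.stack(np.meshgrid(np.arange(w),np.arange(h)),-1).reshape(-1,1,2).astype(float)
    n=cv2.undistortPoints(uv,K(c),np.array(c["dist"],float))[:,0]
    X=np.c_[n,np.ones(len(n))]*d.reshape(-1,1)
    return ((X-t)@r).reshape(h,w,3)
E
python3 - <<'E'
from h import *
for c in("scene","top"):
    p,d=camera(c);W=cloud(c,d)
    print(c,proj(c,[[417,-120,90],[424,-193,90]]).round())
    for q in ([(291,268),(223,143),(190,190)] if c=="scene" else [(318,234),(203,187),(230,174),(190,163),(218,150),(353,232)]): print(q,W[q[1],q[0]].round())
    a,b=((80,260),(150,270)) if c=="scene" else ((70,220),(120,280))
    cv2.imwrite(f"pics/{c}z.png",cv2.resize(p[a[0]:a[1],b[0]:b[1],::-1],None,fx=3.2,fy=3.2,interpolation=cv2.INTER_CUBIC))
    # hardener (amber): points above bench near (417,-120)
    m=(np.hypot(W[...,0]-417,W[...,1]+120)<35)&(W[...,2]>60)&(W[...,2]<110)&(d>0)
    P=W[m];print("bottle",len(P),P.mean(0).round(),P[:,2].max().round())
    x,y,z=W[...,0],W[...,1],W[...,2]
    m=(d>0)&(abs(x-560)<140)&(abs(y-137)<140)&(z>28)&(z<48);print("rim",cv2.minAreaRect(W[m][:,:2].astype(np.float32)))
E
```

```text
scene [[297. 267.]
 [340. 281.]]
(291, 268) [ 411. -112.   90.]
(223, 143) [602. 115.  99.]
(190, 190) [528. 160.   6.]
bottle 269 [ 413. -114.   77.] 102.0
rim ((577.537353515625, 144.88230895996094), (261.10614013671875, 173.5567169189453), 19.256446838378906)
top [[325. 238.]
 [358. 235.]]
(318, 234) [ 425. -106.   78.]
(203, 187) [527. 155.   7.]
(230, 174) [553.  85. 100.]
(190, 163) [577. 172.  94.]
(218, 150) [604. 111. 101.]
(353, 232) [ 429. -184.   77.]
bottle 121 [ 421. -110.   78.] 103.0
rim ((566.5552978515625, 171.17071533203125), (203.8125762939453, 221.05014038085938), 25.413007736206055)
```

```bash
python3 -c "
import cv2,numpy as np
a=cv2.imread('pics/scenez.png');b=cv2.imread('pics/topz.png');h=min(a.shape[0],b.shape[0])
c=np.hstack([a[:h],b[:h]]);cv2.imwrite('pics/both.png',cv2.resize(c,(800,int(800*h/c.shape[1]))))"
```

```text
(no output)
```

View pics/both.png

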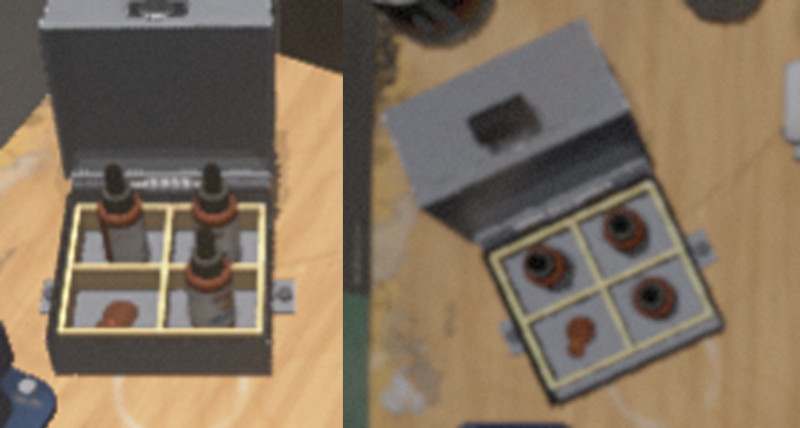

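```bash
cat >> h.py <<'E'
def go(x,y,z,yaw=None):
    "shift (m) along tool axes and roll units to reach world TCP (mm) with tool y at angle yaw (deg, mod 180)"
    o=get_obs();M=R.from_quat(o["orientation"]).as_matrix()
    s=(np.array([x,y,z])-o["eef_pos"])@M/1000
    a=np.degrees(np.arctan2(M[1,1],M[0,1]));r=0 if yaw is None else -(((yaw-a)+90)%180-90)/5
    print("t",round(float(o["clock"]),2),"at",o["eef_pos"].round(1),"yang",round(a,1),"shift",s.round(4),"roll",round(r,2),"F",np.round(o["wrist_force"],1),"w",round(float(o["gripper_width"]),1))
E
python3 -m pendant '[[-0.25,-0.28,0,-5],[-0.428,-0.487,0,-9.3],[-0.428,-0.487,0,-9.3],[-0.428,-0.487,0,-9.3],[-0.428,-0.487,0,-9.3],[-0.428,-0.487,0,-9.3],[-0.428,-0.487,0,-9.3],[-0.428,-0.487,0,-9.3],[-0.428,-0.487,0,-9.3],[-0.428,-0.487,0,-9.3]]' 
python3 -c "
from h import *
go(418,-112,240,113)"
```

```text
clock: 1.73
eef_pos: [336.1, 142.9, 239.2]
orientation: [-0.201, 0.98, -0.0, 0.0]
wrist_force: [1.4, 0.8, -0.4]
gripper_width: 88.3
gripper_force: 0.0
t 1.73 at [336.1 142.9 239.2] yang 113.2 shift [ 0.0251 -0.2666 -0.0007] roll 0.04 F [ 1.4  0.8 -0.4] w 88.3
```

```bash

python3 -m pendant '[[0.025,-0.267,0,0],[0.025,-0.267,0,0],[0.025,-0.267,0,0],[0.025,-0.267,0,0],[0.025,-0.267,0,0],[0.025,-0.267,0,0],[0.025,-0.267,0,0],[0.025,-0.267,0,0],[0.025,-0.267,0,0]]' 
python3 - <<'E'
from h import *
o=get_obs();p,d=camera("wrist");cv2.imwrite("pics/w1.png",p[...,::-1])
W=cloud("wrist",d,o);go(418,-112,240,113)
print(get_calibration("wrist"))
m=(d>0)&(np.hypot(W[...,0]-418,W[...,1]+112)<40)&(W[...,2]>20)
for lo,hi in((20,55),(60,77),(80,95),(96,106)):
    k=m&(W[...,2]>lo)&(W[...,2]<hi);P=W[k]
    if len(P):print(lo,len(P),P.mean(0).round(1),P.min(0).round(),P.max(0).round(),p[k].mean(0).round())
print([(r["xyz"],r["confidence"]) for r in landmark_of("wrist","hardener")])
E
```

```text
clock: 2.48
eef_pos: [417.8, -110.9, 238.7]
orientation: [-0.2, 0.98, 0.0, -0.0]
wrist_force: [0.4, 0.6, -0.4]
gripper_width: 88.2
gripper_force: 0.0
t 2.53 at [ 417.6 -110.   238.8] yang 113.1 shift [ 0.0004 -0.002  -0.0012] roll 0.02 F [-0.6  0.8 -0.3] w 88.2
{'vertical_fov': 64.55242012904617, 'cx': 254.41507570290548, 'cy': 188.82522701088857, 'dist': array([-0.03042707,  0.        ,  0.        ,  0.        ,  0.        ]), 'hand_eye': array([[ 1.17076208e-03, -9.61276396e-01, -2.75583598e-01,
         6.96395147e+01],
       [ 9.99998770e-01,  8.37715090e-04,  1.32622151e-03,
        -3.42732346e-03],
       [-1.04400490e-03, -2.75584811e-01,  9.61276194e-01,
        -1.44859254e+02],
       [ 0.00000000e+00,  0.00000000e+00,  0.00000000e+00,
         1.00000000e+00]])}
20 137 [ 406.8 -117.7   40.5] [ 403. -130.   21.] [422. -99.  55.] [92. 80. 72.]
60 269 [ 415.4 -115.    71.6] [ 406. -128.   60.] [431. -99.  77.] [60. 49. 40.]
80 53 [ 415.6 -114.5   90.3] [ 413. -120.   80.] [ 424. -107.   95.] [46. 38. 29.]
96 89 [ 419.6 -113.6   97.8] [ 415. -119.   96.] [ 425. -109.  101.] [45. 36. 26.]
[([418.3, -117.9, 1.2], 0.83)]
```

View pics/w1.png

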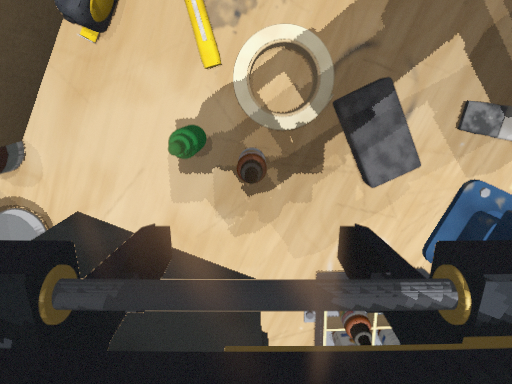

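The wrist view shows the amber bottle at (251,168) between the fingers, and the green one at (187,140). I'll descend with a partial opening so the fingers clear the green one.

```bash
python3 -c "
from h import *
go(419,-114,51,113)"
python3 -m pendant '[[0.003,-0.004,0.03,0],[0.003,-0.004,0.06,0],[0.003,-0.004,0.09,0],[0.003,-0.004,0.11,0],[0.003,-0.004,0.11,0],[0.003,-0.004,0.11,0]]' 0.57
python3 - <<'E'
from h import *
o=get_obs();p,d=camera("wrist");W=cloud("wrist",d,o)
go(419,-114,51,113)
m=(d>0)&(np.hypot(W[...,0]-418,W[...,1]+112)<35)
for lo,hi in((60,77),(80,95),(96,106)):
    k=m&(W[...,2]>lo)&(W[...,2]<hi);P=W[k]
    if len(P):print(lo,len(P),P.mean(0).round(1),P.min(0).round(),P.max(0).round())
E
```

```text
t 2.58 at [ 417.5 -109.5  239. ] yang 113.2 shift [ 0.0004 -0.0048  0.188 ] roll 0.04 F [ 0.7 -0.  -0.2] w 88.2
clock: 3.08
eef_pos: [416.6, -114.4, 129.3]
orientation: [-0.201, 0.98, 0.0, -0.0]
wrist_force: [-1.7, -0.1, 0.2]
gripper_width: 51.5
gripper_force: 0.0
t 3.13 at [ 417.2 -114.9  130.1] yang 113.2 shift [-0.002   0.0002  0.0791] roll 0.04 F [ 0.6 -0.4  0.2] w 50.1
60 636 [ 414.6 -115.6   71.4] [ 406. -128.   60.] [430. -99.  77.]
80 168 [ 415.7 -115.1   89.4] [ 413. -120.   80.] [ 426. -107.   95.]
96 197 [ 419.2 -113.6   97.9] [ 414. -119.   96.] [ 425. -108.  101.]
```

```bash

python3 -m pendant '[[-0.002,0,0.03,0],[-0.002,0,0.055,0],[-0.002,0,0.07,0],[-0.002,0,0.079,0],[-0.002,0,0.079,0]]'
python3 -m pendant '[[0,0,0,0],[0,0,0,0],[0,0,0,0],[0,0,0,0],[0,0,0,0],[0,0,0,0]]' 0.0
python3 -m pendant '[[0,0,-0.01,0],[0,0,-0.03,0],[0,0,-0.06,0],[0,0,-0.09,0],[0,0,-0.12,0],[0,0,-0.14,0],[0,0,-0.14,0]]'
python3 - <<'E'
from h import *
go(0,0,0)
for n in("cell_left","cell_right","chest","lid_hinge"):
    for c in("scene","top"):
        camera(c);print(c,n,[(np.round(r["xyz"]),round(r["confidence"],2)) for r in landmark_of(c,n)][:2])
E
```

```text
clock: 3.55
eef_pos: [418.9, -114.5, 50.0]
orientation: [-0.201, 0.98, -0.0, 0.0]
wrist_force: [-0.9, 1.1, 0.9]
gripper_width: 50.3
gripper_force: 0.0
clock: 4.05
eef_pos: [419.2, -114.9, 51.0]
orientation: [-0.201, 0.98, -0.001, 0.001]
wrist_force: [-0.3, 0.9, 7.4]
gripper_width: 30.6
gripper_force: 30.0
clock: 4.63
eef_pos: [419.9, -115.4, 193.9]
orientation: [-0.201, 0.98, -0.003, 0.003]
wrist_force: [0.2, 0.1, -0.7]
gripper_width: 30.7
gripper_force: 30.0
t 4.63 at [ 419.9 -115.4  193.9] yang 113.1 shift [0.3417 0.2725 0.1905] roll 0 F [ 0.2  0.1 -0.7] w 30.7
scene cell_left [(array([528., 153.,   7.]), 0.92)]
top cell_left [(array([527., 154.,   3.]), 0.62), (array([555.,  95.,   4.]), 0.22)]
scene cell_right [(array([560.,  89.,   6.]), 0.57)]
top cell_right [(array([559., 133.,  -1.]), 0.71), (array([556.,  90.,   5.]), 0.61)]
scene chest [(array([560., 134.,  -1.]), 0.84), (array([557.,  90.,   9.]), 0.33)]
top chest [(array([559., 134.,   1.]), 0.57), (array([613., 113.,   6.]), 0.28)]
scene lid_hinge []
top lid_hinge [(array([625., 159.,  44.]), 0.65)]
```

```bash
python3 - <<'E'
from h import *
ims=[]
for c in("scene","wrist"):
    o=get_obs();p,d=camera(c);W=cloud(c,d,o)
    u=proj(c,[o["eef_pos"]],o)[0].astype(int);print(c,u)
    x,y=max(u[0]-50,0),max(u[1]-70,0)
    k=p[y:y+140,x:x+140,::-1] if c=="scene" else p[:,60:444,::-1]
    ims.append(cv2.resize(k,(400,400)))
    if c=="scene":
        m=(d>0)&(np.hypot(W[...,0]-420,W[...,1]+115)<30)
        for lo in range(120,200,8):
            P=W[m&(W[...,2]>lo)&(W[...,2]<lo+8)]
            if len(P)>3:print(lo,len(P),P.min(0).round(),P.max(0).round())
cv2.imwrite("pics/held.png",np.hstack(ims))
E
```

```text
scene [299 234]
136 16 [ 400. -129.  141.] [ 415. -100.  144.]
144 45 [ 400. -129.  144.] [ 419. -100.  152.]
152 54 [ 400. -129.  152.] [418. -99. 160.]
160 60 [ 400. -129.  160.] [416. -97. 168.]
168 54 [ 400. -130.  168.] [418. -99. 176.]
176 58 [ 400. -130.  176.] [418. -99. 184.]
184 67 [ 400. -131.  184.] [417. -98. 192.]
192 153 [ 399. -144.  192.] [428. -95. 200.]
wrist [253 240]
```

View pics/held.png

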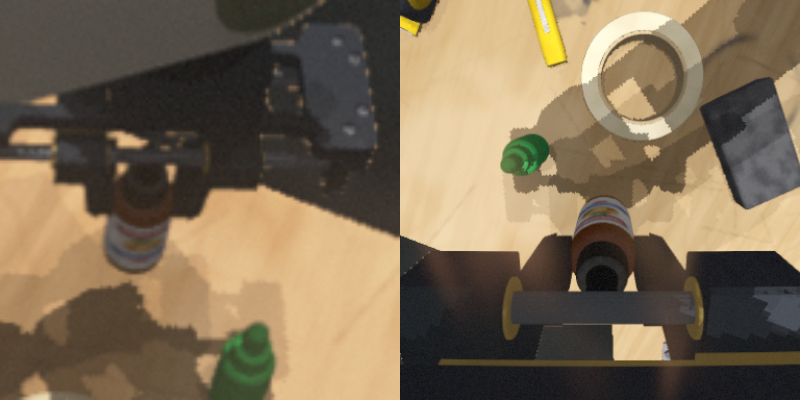

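The bottle is held upright: in the scene depth its sides are vertical, with the foot at z≈142. Next I'll move it over the empty cell.

```bash
python3 -c "
from h import *
go(526,155,194,113.5)"
```

```text
t 5.53 at [ 418.6 -114.8  190. ] yang 113.1 shift [-0.2047  0.2059 -0.004 ] roll -0.07 F [-0.6  0.2 -0.5] w 30.6
```

```bash

python3 -m pendant '[[-0.02,0.02,-0.004,0],[-0.05,0.05,-0.004,0],[-0.075,0.075,-0.004,0],[-0.1,0.1,-0.004,0],[-0.125,0.125,-0.004,0],[-0.15,0.15,-0.004,0],[-0.175,0.175,-0.004,0],[-0.195,0.195,-0.004,0],[-0.205,0.206,-0.004,0],[-0.205,0.206,-0.004,0]]'
python3 - <<'E'
from h import *
from scipy.optimize import least_squares
o=get_obs();p,d=camera("wrist");W=cloud("wrist",d,o);go(526,155,194,113.5)
cv2.imwrite("pics/w2.png",p[...,::-1])
for n in("cell_left","cell_right","chest","spare_1"):
    print(n,[(np.round(r["xyz"]),round(r["confidence"],2)) for r in landmark_of("wrist",n)][:3])
obs=[((-24,35),(528,153)),((-24,35),(527,154)),((-24,35),(529,152)),((-24,35),(527,159)),((-24,-35),(557,91)),((-24,-35),(554,93)),((-24,-35),(560,89)),((-24,-35),(556,90)),
((0,0),(564,134)),((0,0),(560,137)),((0,0),(560,134)),((0,0),(559,134)),((75,0),(629,166)),((75,0),(628,162)),((75,0),(625,159)),((91+20.-16,0),(666,180))][:-1]
L=np.array([a for a,_ in obs],float);Q=np.array([b for _,b in obs],float)
def T(v,L=L): c,s=np.cos(v[2]),np.sin(v[2]);return L@np.array([[c,s],[-s,c]])+v[:2]
r=least_squares(lambda v:(T(v)-Q).ravel(),[560,134,.4],loss="soft_l1",f_scale=3)
print(r.x,np.degrees(r.x[2]),T(r.x,np.array([[-24,35.]])))
E
```

```text
clock: 6.37
eef_pos: [526.6, 157.7, 193.6]
orientation: [-0.202, 0.979, 0.0, 0.0]
wrist_force: [-0.9, 0.1, -1.4]
gripper_width: 30.3
gripper_force: 30.0
t 6.42 at [526.2 156.2 193.6] yang 113.3 shift [ 0.0007 -0.0011 -0.0004] roll -0.05 F [-0.1 -0.4 -1. ] w 30.5
cell_left []
cell_right [(array([554.,  97.,   3.]), 0.73)]
chest [(array([566., 132.,  -2.]), 0.84), (array([553.,  92.,   3.]), 0.74)]
spare_1 [(array([554.,  89.,   5.]), 0.81), (array([610., 112.,   8.]), 0.77)]
[5.62264209e+02 1.32892182e+02 4.36882433e-01] 25.031519569750444 [[525.70931847 154.45000984]]
```

View pics/w2.png

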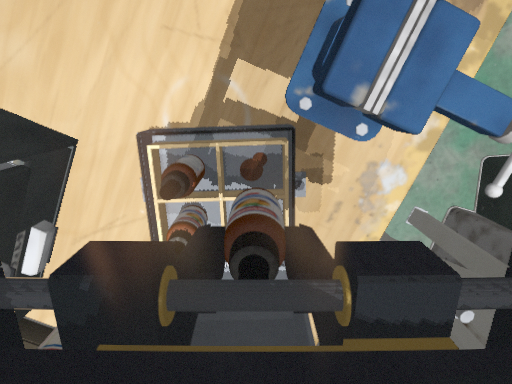

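The wrist view shows the front rim corners near (138,132) and (295,127), and the board T at (218,143). The held bottle is upright over cell_left, and the stain is visible at (253,165). I'll overlay the chest model to refine the pose.

```bash
python3 - <<'E'
from h import *
from scipy.optimize import least_squares
o=get_obs()
px=np.array([[295,127],[138,132],[218,143],[218,198]],float)
L=np.array([[-69,78,40],[-69,-78,40],[-53,0,32],[5,0,32]],float)
def T(v,L): c,s=np.cos(v[2]),np.sin(v[2]);return np.c_[L[:,:2]@np.array([[c,s],[-s,c]])+v[:2],L[:,2]]
r=least_squares(lambda v:(proj("wrist",T(v,L),o)-px).ravel(),[562,133,.43])
v=r.x;print(v,np.degrees(v[2]),r.fun.round(1),"cell",T(v,np.array([[-24,35,6.]])))
p=cv2.cvtColor(cv2.imread("pics/w2.png"),cv2.COLOR_BGR2RGB)
S=4;x0,y0=125,115;k=cv2.resize(p[y0:y0+130,x0:x0+190,::-1],None,fx=S,fy=S,interpolation=cv2.INTER_CUBIC)
def ln(a,b,col):
    u=(proj("wrist",T(v,np.array([a,b],float)),o)-[x0,y0]+.5)*S
    cv2.line(k,tuple(map(int,u[0])),tuple(map(int,u[1])),col,1)
g=(0,255,0)
ln((-69,78,40),(-69,-78,40),g);ln((-69,78,40),(30,78,40),g);ln((-69,-78,40),(30,-78,40),g)
for y in(-70,-68,-2,2,68): ln((-51,y,32),(30,y,32),(255,0,255))
for x in(-51,3,7): ln((x,-68,32),(x,68,32),(255,0,255))
cv2.imwrite("pics/ov.png",k)
E
```

```text
[5.62479174e+02 1.30651387e+02 4.23747063e-01] 24.278918295850396 [ 1.   0.  -2.3 -1.5 -0.7  1.   2.2  0.8] cell [[526.21059836 152.68750343   6.        ]]
```

View pics/ov.png

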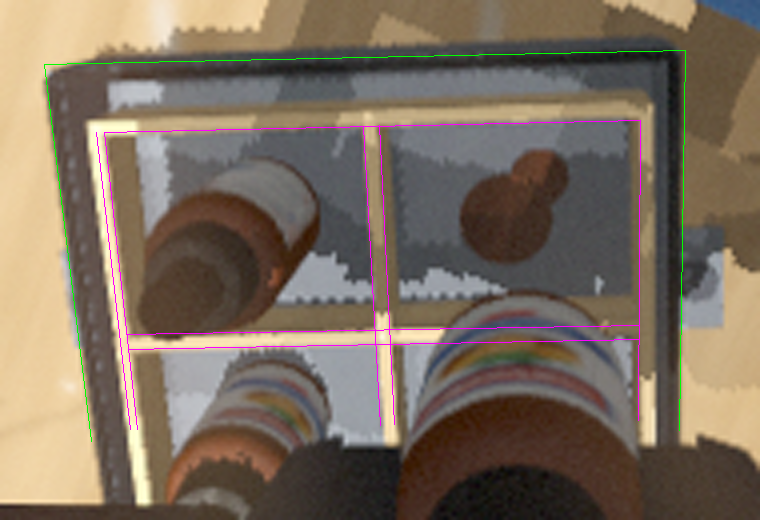

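```bash
python3 -c "
from h import *
go(526.5,154,62,114.2)"
python3 -m pendant '[[0,-0.002,0.02,-0.2],[0,-0.002,0.04,-0.2],[0,-0.002,0.065,-0.2],[0,-0.002,0.09,-0.2],[0,-0.002,0.11,-0.2],[0,-0.002,0.12,-0.2],[0,-0.002,0.13,-0.2],[0,-0.002,0.132,-0.2],[0,-0.002,0.132,-0.2]]'
python3 -c "
from h import *
go(526.5,154,58,114.2)"
```

```text
t 6.62 at [526.  154.2 194. ] yang 113.1 shift [-0.0004 -0.0004  0.132 ] roll -0.23 F [-1.1 -0.1 -0.5] w 30.3
clock: 7.37
eef_pos: [527.2, 153.1, 62.2]
orientation: [-0.209, 0.978, -0.0, 0.0]
wrist_force: [0.5, 0.8, 0.0]
gripper_width: 30.4
gripper_force: 30.0
t 7.37 at [527.2 153.1  62.2] yang 114.1 shift [0.0003 0.0011 0.0042] roll -0.02 F [0.5 0.8 0. ] w 30.4
```

```bash

python3 -m pendant '[[0,0,0.002,0],[0,0,0.004,0],[0,0,0.004,0],[0,0,0.004,0]]'
python3 -m pendant '[[0,0,0.001,0],[0,0,0.001,0],[0,0,0.001,0]]'
```

```text
clock: 7.7
eef_pos: [527.1, 153.4, 58.3]
orientation: [-0.209, 0.978, -0.0, 0.0]
wrist_force: [-0.2, -0.2, -1.4]
gripper_width: 30.6
gripper_force: 30.0
clock: 7.95
eef_pos: [527.2, 153.4, 57.2]
orientation: [-0.209, 0.978, -0.0, 0.0]
wrist_force: [0.3, 0.3, 1.5]
gripper_width: 30.5
gripper_force: 30.0
```

```bash

python3 -m pendant '[[0,0,0.001,0],[0,0,0.001,0],[0,0,0.001,0]]'
```

```text
clock: 8.2
eef_pos: [527.5, 153.6, 57.1]
orientation: [-0.209, 0.978, -0.0, 0.001]
wrist_force: [-1.9, 1.6, 8.4]
gripper_width: 30.3
gripper_force: 30.0
```

```bash

python3 -m pendant '[[0,0,0,0],[0,0,0,0],[0,0,0,0],[0,0,0,0]]' 0.57
python3 -m pendant '[[0,0,-0.01,0],[0,0,-0.025,0],[0,0,-0.05,0],[0,0,-0.08,0],[0,0,-0.11,0],[0,0,-0.14,0],[0,0,-0.14,0]]'
python3 - <<'E'
from h import *
go(526.5,154,200,114.2)
P=[]
for c in("scene","top"):
    p,d=camera(c);W=cloud(c,d);P.append(p)
    print(c,[(np.round(r["xyz"]),round(r["confidence"],2)) for r in landmark_of(c,"lid_grip")][:3])
    print([(np.round(r["xyz"]),round(r["confidence"],2)) for r in landmark_of(c,"spare_1")][:5])
    for r in outline_of(c,"lid_grip")[:0]: pass
a=cv2.resize(P[0][40:240,120:320,::-1],(400,400));b=cv2.resize(P[1][60:220,120:280,::-1],(400,400))
cv2.imwrite("pics/placed.png",np.hstack([a,b]))
E
```

```text
clock: 8.53
eef_pos: [526.9, 153.3, 55.7]
orientation: [-0.209, 0.978, 0.0, -0.0]
wrist_force: [-0.2, 0.1, 0.1]
gripper_width: 50.0
gripper_force: 0.0
clock: 9.12
eef_pos: [528.8, 153.6, 202.3]
orientation: [-0.209, 0.978, -0.001, 0.005]
wrist_force: [0.2, 0.0, 1.0]
gripper_width: 50.3
gripper_force: 0.0
t 9.12 at [528.8 153.6 202.3] yang 114.1 shift [0.002  0.0014 0.0022] roll -0.01 F [0.2 0.  1. ] w 50.3
scene []
[(array([580., 176.,   8.]), 0.91), (array([610., 115.,   4.]), 0.88), (array([554.,  92.,   4.]), 0.61)]
top [(array([665., 178., 219.]), 0.72)]
[(array([613., 118.,   7.]), 0.45)]
```

View pics/placed.png

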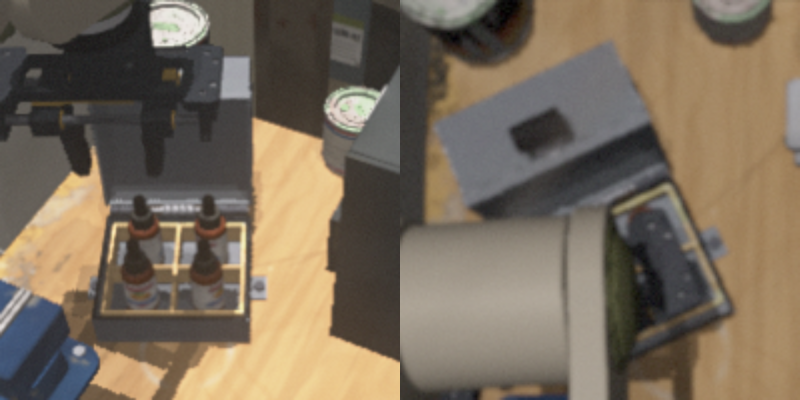

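The hardener stands upright in the front-left cell and the other three bottles are standing too. Next is the lid grip, at about (663.5,178,217.5).

```bash

python3 -m pendant '[[0,0,-0.03,0],[0,0,-0.06,0],[0,0,-0.09,0],[-0.02,0,-0.09,0],[-0.05,0,-0.09,0],[-0.075,0,-0.09,0],[-0.1,0,-0.09,0],[-0.1,0,-0.09,0]]' 0.75
python3 - <<'E'
from h import *
go(658,175.5,285,114.2)
o=get_obs();p,d=camera("wrist");W=cloud("wrist",d,o);cv2.imwrite("pics/w3.png",p[...,::-1])
print([(np.round(r["xyz"]),round(r["confidence"],2)) for r in landmark_of("wrist","lid_grip")][:3])
m=(d>0)&(np.hypot(W[...,0]-663,W[...,1]-178)<45)&(W[...,2]>205)&(W[...,2]<245)
P=W[m]
if len(P):
    print(len(P),P.mean(0).round(1),cv2.minAreaRect(P[:,:2].astype(np.float32)),P[:,2].max())
    c,s=np.cos(.4224),np.sin(.4224);Q=(P[:,:2]-[630.8,162.2])@np.array([[c,-s],[s,c]])
    print("chest-axis rel hinge",np.percentile(Q,[2,50,98],axis=0).round(1))
E
```

```text
clock: 10.18
eef_pos: [620.7, 195.3, 283.4]
orientation: [-0.209, 0.978, 0.0, -0.001]
wrist_force: [0.7, -0.4, -0.5]
gripper_width: 65.9
gripper_force: 0.0
t 10.18 at [620.7 195.3 283.4] yang 114.2 shift [-0.0259 -0.0334 -0.0017] roll -0.01 F [ 0.7 -0.4 -0.5] w 65.9
[(array([564., 132.,  -3.]), 0.7), (array([662., 182., 221.]), 0.69)]
1468 [659.3 182.8 223.7] ((662.4183349609375, 182.91738891601562), (21.383182525634766, 38.69038009643555), 25.64504051208496) 228.9659126621389
chest-axis rel hinge [[ 27.1 -10.8]
 [ 33.4   7.2]
 [ 46.8  24.8]]
```

View pics/w3.png

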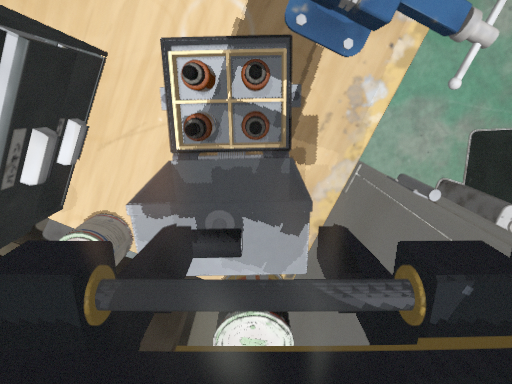

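The wrist view shows the black grip at (217,242) between the fingers, and all four bottles upright in the cells at (198,75), (257,74), (197,126) and (257,125).

```bash
python3 -c "
from h import *
go(657,180,255,115)"
```

```text
t 10.28 at [618.3 194.4 284.5] yang 114.2 shift [-0.0295 -0.0289  0.0294] roll -0.17 F [-0.1 -0.7 -0.1] w 65.9
```

```bash

python3 -m pendant '[[-0.015,-0.014,0,-0.15],[-0.03,-0.029,0,-0.15],[-0.03,-0.029,0.015,-0.15],[-0.03,-0.029,0.029,-0.15],[-0.03,-0.029,0.029,-0.15],[-0.03,-0.029,0.029,-0.15]]'
python3 - <<'E'
from h import *
o=get_obs();p,d=camera("wrist");W=cloud("wrist",d,o)
m=(d>0)&(np.hypot(W[...,0]-663,W[...,1]-182)<28)&(W[...,2]>205)&(W[...,2]<235)
P=W[m];M=R.from_quat(o["orientation"]).as_matrix()
print(len(P),P.mean(0).round(1),cv2.minAreaRect(P[:,:2].astype(np.float32)),P[:,2].max())
Q=(P-o["eef_pos"])@M;print(np.percentile(Q,[1,50,99],axis=0).round(1))
go(657,180,204,115)
E
```

```text
clock: 10.78
eef_pos: [656.7, 179.8, 257.1]
orientation: [-0.215, 0.977, 0.0, -0.001]
wrist_force: [1.0, -0.2, 0.4]
gripper_width: 66.5
gripper_force: 0.0
2152 [660.7 180.7 224.1] ((662.9202270507812, 181.6269073486328), (21.73979949951172, 41.10474395751953), 25.10865020751953) 228.7625023464676
[[-16.7 -20.7  29. ]
 [ -3.2  -0.7  31.7]
 [  3.9  18.9  44.3]]
t 10.83 at [657.  179.9 258. ] yang 114.9 shift [0.     0.0001 0.054 ] roll -0.02 F [0.5 0.4 0.5] w 66.0
```

```bash

python3 -m pendant '[[0,-0.001,0.02,0],[0,-0.001,0.04,0],[0,-0.001,0.052,0],[0,-0.001,0.054,0],[0,-0.001,0.054,0]]'
python3 -m pendant '[[0,0,0,0],[0,0,0,0],[0,0,0,0],[0,0,0,0]]' 0.0
python3 - <<'E'
from h import *
go(657,180,204,115)
# rows: tool -x = chest +x ; path of grip, angle schedule
f=lambda a:np.array([-178*np.cos(a)+20*np.sin(a),178*np.sin(a)+20*np.cos(a)])
g0=f(1.66)
for a in np.arange(1.66,-0.001,-0.083): 
    e=f(a)-g0;print(round(a,3),"x",round(-e[0]/1000,4),"z",round(-e[1]/1000,4))
E
```

```text
clock: 11.25
eef_pos: [657.8, 179.2, 203.7]
orientation: [-0.215, 0.977, -0.0, 0.0]
wrist_force: [-0.6, -0.9, 0.1]
gripper_width: 66.1
gripper_force: 0.0
clock: 11.58
eef_pos: [658.1, 179.2, 203.7]
orientation: [-0.216, 0.977, -0.0, 0.001]
wrist_force: [-0.1, 0.1, 0.5]
gripper_width: 41.7
gripper_force: 0.0
t 11.58 at [658.1 179.2 203.7] yang 114.9 shift [ 0.0006  0.0012 -0.0003] roll -0.02 F [-0.1  0.1  0.5] w 41.7
1.66 x -0.0 z -0.0
1.577 x 0.0147 z -0.0024
1.494 x 0.0295 z -0.0035
1.411 x 0.0444 z -0.0034
1.328 x 0.0592 z -0.0021
1.245 x 0.0738 z 0.0005
1.162 x 0.0882 z 0.0042
1.079 x 0.1022 z 0.0092
0.996 x 0.1158 z 0.0152
0.913 x 0.1288 z 0.0224
0.83 x 0.1411 z 0.0307
0.747 x 0.1528 z 0.0399
0.664 x 0.1636 z 0.0501
0.581 x 0.1736 z 0.0611
0.498 x 0.1826 z 0.0729
0.415 x 0.1906 z 0.0854
0.332 x 0.1975 z 0.0986
0.249 x 0.2034 z 0.1123
0.166 x 0.208 z 0.1264
0.083 x 0.2115 z 0.1408
0.0 x 0.2138 z 0.1555
```

```bash

python3 -m pendant '[[0,0,0,0],[0,0,0,0],[0.007,-0.0013,0,0],[0.0147,-0.0024,0,0],[0.022,-0.003,0,0],[0.0295,-0.0035,0,0]]' 0.0 >/dev/null; true
```

```text
(no output)
```

I put the z values in the y column on that call. It's a 3.5 mm error, so I'll check the state and correct it.

```bash
python3 - <<'E'
from h import *
go(658,179,204,115);o=get_obs();print(o["gripper_force"],o["torque"])
E
```

```text
t 12.08 at [632.5 166.9 206. ] yang 115.0 shift [-0.0282  0.0002  0.0022] roll 0.01 F [-4.6 14.6 14.7] w 39.4
30.001285392791033 [2.54371567 0.5503842  0.10861979]
```

```bash

python3 -m pendant '[[0,0.0035,-0.0035,0],[0,0.0035,-0.0035,0],[0,0.0035,-0.0035,0]]'
```

```text
clock: 12.33
eef_pos: [631.3, 166.5, 206.2]
orientation: [-0.215, 0.977, -0.0, -0.0]
wrist_force: [1.9, -1.7, -1.2]
gripper_width: 39.5
gripper_force: 30.0
```

```bash

python3 -m pendant '[[0.0075,0,0,0],[0.0149,0,0.0001,0],[0.0223,0,0.0006,0],[0.0297,0,0.0014,0],[0.037,0,0.0025,0],[0.0443,0,0.004,0],[0.0515,0,0.0057,0],[0.0587,0,0.0077,0],[0.0657,0,0.0101,0],[0.0727,0,0.0127,0]]'
```

```text
clock: 13.17
eef_pos: [565.0, 135.1, 192.9]
orientation: [-0.215, 0.977, -0.001, 0.0]
wrist_force: [7.4, -4.8, -9.2]
gripper_width: 39.6
gripper_force: 30.0
```

```bash

python3 -m pendant '[[0.0068,0,0.004,0],[0.0136,0,0.007,0],[0.0202,0,0.0105,0],[0.0266,0,0.0142,0],[0.0329,0,0.0183,0],[0.0389,0,0.0225,0],[0.0448,0,0.027,0],[0.0506,0,0.0317,0],[0.0561,0,0.0367,0],[0.0614,0,0.0419,0]]'
```

```text
clock: 14.0
eef_pos: [510.2, 109.2, 152.0]
orientation: [-0.215, 0.977, -0.001, 0.002]
wrist_force: [8.6, -6.4, -6.2]
gripper_width: 39.5
gripper_force: 30.0
```

```bash

python3 -m pendant '[[0.0044,-0.001,0.006,0],[0.009,-0.002,0.012,0],[0.0137,-0.002,0.0178,0],[0.018,-0.002,0.0238,0],[0.0222,-0.002,0.03,0],[0.026,-0.002,0.0363,0],[0.0296,-0.002,0.0429,0],[0.0329,-0.002,0.0495,0],[0.0361,-0.002,0.0564,0],[0.0388,-0.002,0.0632,0]]'
```

```text
clock: 14.83
eef_pos: [475.0, 92.4, 87.9]
orientation: [-0.215, 0.977, 0.0, 0.0]
wrist_force: [0.4, 6.3, -4.0]
gripper_width: 39.6
gripper_force: 30.0
```

```bash

python3 -m pendant '[[0.0025,0.001,0.006,0],[0.0046,0.001,0.012,0],[0.0058,0.001,0.018,0],[0.007,0.001,0.023,0],[0.0078,0.001,0.027,0],[0.0085,0.001,0.031,0],[0.009,0.001,0.034,0],[0.009,0.001,0.036,0],[0.009,0.001,0.036,0]]'
python3 -c "
from h import *
go(0,0,48)"
```

```text
clock: 15.58
eef_pos: [466.8, 88.6, 52.2]
orientation: [-0.216, 0.977, -0.001, -0.0]
wrist_force: [1.8, -5.5, -2.7]
gripper_width: 39.2
gripper_force: 30.0
t 15.58 at [466.8  88.6  52.2] yang 114.9 shift [0.4607 0.1161 0.0043] roll 0 F [ 1.8 -5.5 -2.7] w 39.2
```

Expected TCP z when shut is about 48.

```bash

python3 -m pendant '[[0.0003,-0.0005,0.0015,0],[0.0005,-0.0005,0.003,0],[0.0005,-0.0005,0.004,0],[0.0005,-0.0005,0.004,0],[0.0005,-0.0005,0.004,0]]'
python3 -m pendant '[[0,0,0.001,0],[0,0,0.002,0],[0,0,0.002,0],[0,0,0.002,0]]'
```

```text
clock: 16.0
eef_pos: [466.3, 88.4, 48.6]
orientation: [-0.215, 0.977, -0.0, -0.0]
wrist_force: [2.0, -5.2, -2.4]
gripper_width: 39.5
gripper_force: 30.0
clock: 16.33
eef_pos: [466.1, 88.3, 46.6]
orientation: [-0.216, 0.976, -0.0, -0.0]
wrist_force: [1.4, -6.3, -1.6]
gripper_width: 39.7
gripper_force: 30.0
```

```bash

python3 -m pendant '[[0,0,0.001,0],[0,0,0.0015,0],[0,0,0.0015,0]]'
python3 -m pendant '[[0,-0.001,0.001,0],[0,-0.001,0.0015,0],[0,-0.001,0.0015,0]]'
```

```text
clock: 16.58
eef_pos: [466.0, 88.3, 45.0]
orientation: [-0.216, 0.976, -0.0, -0.0]
wrist_force: [1.2, -6.6, -2.0]
gripper_width: 39.5
gripper_force: 30.0
clock: 16.83
eef_pos: [465.9, 88.1, 43.5]
orientation: [-0.216, 0.976, 0.0, -0.001]
wrist_force: [-2.7, 2.1, 1.4]
gripper_width: 39.5
gripper_force: 30.0
```

```bash

python3 -m pendant '[[0,0,0.001,0],[0,0,0.001,0],[0,0,0.001,0]]'
python3 - <<'E'
from h import *
o=get_obs();p,d=camera("wrist");W=cloud("wrist",d,o)
q,e=camera("scene");V=cloud("scene",e)
c,s=np.cos(.437),np.sin(.437);Rm=np.array([[c,-s],[s,c]])
for n,X,D in(("w",W,d),("s",V,e)):
    L=(X[...,:2]-[561.5,132.5])@Rm
    for x0 in(-60,-30,0,30,60):
        for y0 in (-60,60):
            m=(D>0)&(abs(L[...,0]-x0)<8)&(abs(L[...,1]-y0)<12)&(X[...,2]<140)
            if m.sum()>10:print(n,x0,y0,m.sum(),np.percentile(X[m][:,2],[10,50,90]).round(1))
    m=(D>0)&(np.hypot(L[...,0]+103,L[...,1])<16)
    if m.sum()>10:print(n,"grip z",np.percentile(X[m][:,2],[50,90,98]).round(1))
cv2.imwrite("pics/shut.png",np.hstack([cv2.resize(q[60:240,120:300,::-1],(400,400)),cv2.resize(p[...,::-1],(400,300),).copy() if 0 else cv2.resize(p[:,64:448,::-1],(400,400))]))
E
```

```text
clock: 17.08
eef_pos: [465.8, 88.1, 42.7]
orientation: [-0.216, 0.976, 0.0, -0.001]
wrist_force: [-4.7, 2.0, 5.9]
gripper_width: 39.2
gripper_force: 30.0
w grip z [61.9 69.6 70.6]
s -60 -60 128 [  3.3  19.1 110.9]
s -60 60 36 [  3.7  89.4 118.5]
s -30 -60 86 [117.4 119.4 121.5]
s 0 -60 74 [117.9 119.5 121.1]
s 30 -60 49 [118.1 119.2 120.2]
s 60 -60 32 [116.7 117.9 120.1]
s grip z [ 68.4 335.9 336.8]
```

View pics/shut.png

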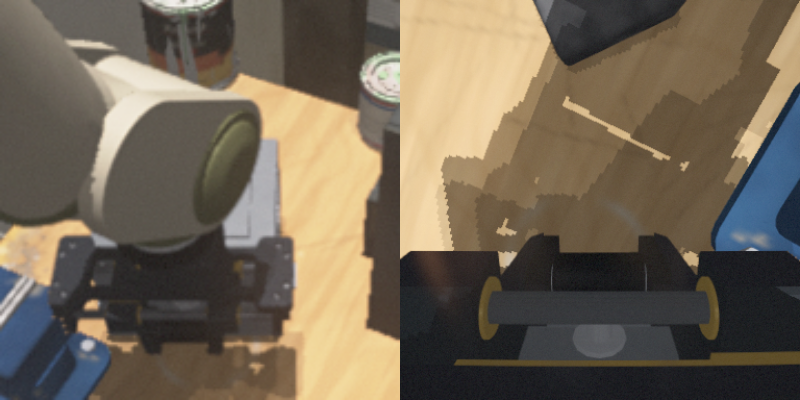

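The lid top reads flat at z≈119 and contact force is building. I'll press slightly more to be sure it is shut, then release.

```bash

python3 -m pendant '[[0,0,0.001,0],[0,0,0.002,0],[0,0,0.002,0],[0,0,0.002,0]]'
```

```text
clock: 17.52
eef_pos: [465.8, 88.1, 41.2]
orientation: [-0.216, 0.976, 0.0, -0.001]
wrist_force: [-7.4, 1.8, 11.8]
gripper_width: 39.0
gripper_force: 30.0
```

```bash

python3 -m pendant '[[0,0,-0.001,0],[0,0,-0.002,0],[0,0,-0.002,0]]'
python3 -m pendant '[[0,0,0,0],[0,0,0,0],[0,0,0,0],[0,0,0,0]]' 0.75
python3 -m pendant '[[0.004,0,-0.005,0],[0.006,0,-0.02,0],[0.006,0,-0.045,0],[0.006,0,-0.075,0],[0.01,0,-0.1,0],[0.03,0,-0.13,0],[0.06,0,-0.15,0],[0.09,0,-0.15,0],[0.1,0,-0.15,0],[0.1,0,-0.15,0]]'
python3 - <<'E'
from h import *
c,s=np.cos(.437),np.sin(.437);Rm=np.array([[c,-s],[s,c]])
o=get_obs();p,d=camera("wrist");q,e=camera("scene")
for n,X,D in(("w",cloud("wrist",d,o),d),("s",cloud("scene",e),e)):
    L=(X[...,:2]-[561.5,132.5])@Rm
    for x0 in(-50,0,50):
        for y0 in (-55,55):
            m=(D>0)&(abs(L[...,0]-x0)<10)&(abs(L[...,1]-y0)<15)&(X[...,2]<140)&(X[...,2]>100)
            if m.sum()>10:print(n,x0,y0,m.sum(),np.percentile(X[m][:,2],[10,50,90]).round(1))
    m=(D>0)&(np.hypot(L[...,0]+103,L[...,1])<14)&(X[...,2]<100)
    if m.sum()>10:print(n,"grip z",np.percentile(X[m][:,2],[50,90,98]).round(1))
cv2.imwrite("pics/end.png",cv2.resize(q[40:260,100:320,::-1],(500,500)))
E
```

```text
clock: 17.77
eef_pos: [465.9, 88.1, 42.9]
orientation: [-0.216, 0.976, 0.0, -0.001]
wrist_force: [-4.9, 2.1, 4.3]
gripper_width: 39.5
gripper_force: 30.0
clock: 18.1
eef_pos: [466.9, 87.6, 42.6]
orientation: [-0.215, 0.977, -0.0, 0.0]
wrist_force: [-0.6, -0.2, -0.0]
gripper_width: 63.8
gripper_force: 0.0
clock: 18.93
eef_pos: [374.5, 45.2, 193.0]
orientation: [-0.215, 0.977, -0.0, 0.0]
wrist_force: [-0.8, -0.1, 1.0]
gripper_width: 66.0
gripper_force: 0.0
w grip z [-0.2 68.5 70. ]
s 0 -55 122 [118.1 120.4 122.6]
s 50 -55 99 [117.  119.  120.9]
s grip z [62.2 73.  74.3]
```

View pics/end.png

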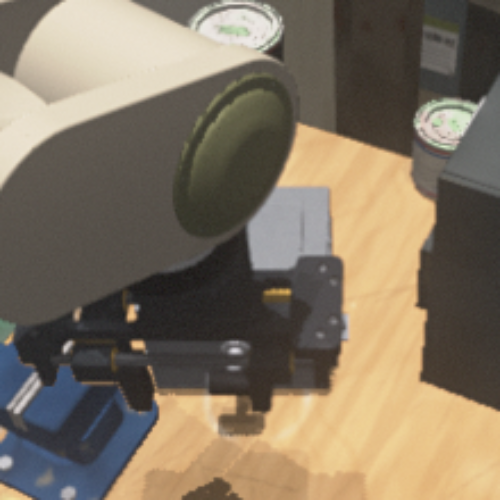

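The grip's top is at z≈73, so its centre is at about 62. The lid is level and shut, and the robot is clear of everything.

```bash
python3 -c "
from workcell import *
print(sign_off())"
```

```text
the job is handed in; nothing more can be done
None
```

The hardener bottle stands upright in the empty front-left cell; I held the lid down until it was shut, let go, and handed the job in at about 19 s. On the way, one mistyped row pulled the grip about 3.5 mm sideways, with wrist force near 21 N; I corrected it before lowering the lid further.

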